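Nip a tube offcut in the one-hand bar clamp and keep the trigger squeezed

ROBOT

A 6-joint arm with a two-finger parallel gripper is mounted at the origin on a cart in front of the work surface, level with it; the furniture and walls round the work are solid. World frame = base frame: x ahead of the robot, y to its left, z up, the work surface at z = 0. Lengths are in m, angles in degrees, forces in N, time in s.
With the tool pointing down it reaches from about 0.375 to 0.75 m from the base axis. Payload 9 kg.
Tool frame: the origin (TCP) lies where the fingers leave the gripper's body, on its centre line; the fingertips stand 73 mm ahead of it and the grasp point (between the pads) lies 54 mm ahead of it (robot.tip_reach is the distance from the TCP to the fingertips, in m); z points along the fingers, y is the line along which they close (so a half turn about z gives the same grasp; the last joint's range is limited). The gripper opens to 85 mm and grips with 20 to 120 N. Pads are 22 mm wide; open, the fingers measure 114 mm over their backs; the gripper's body (76 mm by 85 mm) begins 54 mm behind the grasp point. The pads swing forward as they close: fully open they stand 13 mm farther back than shut.
Start: joints at [53.646, 5.964, 5.575, 89.605, 0, 77.527], TCP at [0.243, 0.549, 0.304] pointing down, gripper open.
Joint ranges: [-171.21, 171.21], [-48.23, 106.86], [-62.78, 66.21], [-105.2, 120.99], [-86.42, 89.51], [-180, 180]. Speed limits (degrees/s): [127.2, 127.2, 147.25, 180, 180, 180].

INTERFACE

Orientations are given as [roll, pitch, yaw] about the fixed x, y, z axes, in that order (R = Rz(yaw) Ry(pitch) Rx(roll)).
In Python, from plant import robot gives the robot as it stands. Calls block until the motion is done:
- robot.move_pose(position, orientation): joint-space move of the TCP to a pose.
- robot.line_to(position, vel=0.15, rotation=None, guard=None): straight line of the TCP; rotation=None keeps the orientation; vel is the mean speed in m/s. With guard (N) it stops when the force on the tool has changed by that much, and returns True; else False.
- robot.goto_joints(angles): joint-space move.
- robot.set_gripper(opening): finger opening in m; the grip force is fixed at half the most; returns when the fingers have stopped.
- robot.pause(seconds).
- robot.ik(position, orientation): joint angles nearest the present ones, or None.
- robot.observe(): the state.
- robot.grab_frame(name): name is "scene" or "top"; returns the picture (384x512x3 uint8, blue, green, red); there is no depth.
- robot.get_calibration(name): a dict with "vertical_fov" (degrees; the focal length in pixels is half the picture's height over the tangent of half this angle, whatever the lens; pixels are square), "cx", "cy" (the principal point, pixels), "rvec" (rotation vector, rad) and "tvec" (3), from world to camera coordinates, as OpenCV has them. Camera axes: x right, y down, z forward; pixel columns grow to the right and rows downward; lengths in m; the calibration is good to about 2 mm. A picture is of the moment at which its call begins. get_calibration takes no time and is no camera call.
A pose or a line that the arm cannot do raises robot.IKError and nothing moves.
- robot.job_done(): hands the job in; it is judged then, once.
The state is a dict: "time": time; "q": joint angles; "qvel": joint speeds; "joint_torque": joint torques, N m; "tool_pos": TCP position; "tcp_rot": TCP orientation; "ft_force": force on the tool from outside, world axes, zero at the start; "torque": the same for the moment, N m; "gripper_width": finger opening in m; "gripper_force": force on a finger pad.
Only numpy, scipy, OpenCV 4.12 (cv2) and the standard library are available. Lean on these libraries where they do the work, as an engineer would, in place of code of your own. Each camera call takes 0.05 s, during which the arm holds its last target. There are 200 camera calls.

TASK

Take the short square tube out of the tray of offcuts, stand it upright on the plywood board squarely between the two jaws of the blue bar clamp, and let go of it. Then pump the orange trigger towards the black handle, as many squeezes as it takes, until both jaws nip the tube, and finish with your fingers still squeezing the trigger: the clamp only bites while the trigger is held, and I want to tack the tube. Squeeze gently, so that the tube is held firmly but not crushed, move the clamp's bar and far jaw by the trigger only, and leave the other offcuts in the tray.

Things in the scene. Friction and masses are not known exactly. Their poses are not given: they have to be found in the camera images.
- square_tube: The workpiece: dark grey square steel tube, 40 x 40 mm outside, 3 mm wall, 45 mm tall, 0.08 to 0.17 kg, standing on end in the tray at any turn. Origin: centre of its underside; z up, x and y square to its sides. Grip it across two opposite outer sides. In the clamp a jaw may press it with up to 75 N before it counts as crushed.
- clamp_board: Plywood board, 160 x 285 x 18 mm, fixed on the bench; it carries the bar clamp lying on its side. Origin on the bench surface (board top is 18 mm higher). Its y runs along the clamp's bar, from near jaw to far jaw; its x points from the bar towards the jaw tips; handle and trigger stick out over the bench to -x, clear of the bench below by about 30 mm.
- near_pad: Black pad of the near jaw (part of the clamp's blue housing with the handle), 46 mm along x, 36 mm tall, its lower edge 7 mm above the board. Origin: centre of its working face, 66 mm from the bar's centre line; +y points out of the face to the far jaw. The tube stands on the board in front of it, centred along x to 16 mm.
- far_pad: Black pad of the far jaw (blue, on the end of the bar), same size as the near pad and facing it. Origin: centre of its working face; -y points out of the face to the near jaw. Gap between the faces: about 66 to 96 mm at the start; each full squeeze shortens it by about 10 mm (5 to 14 the first time), until the 40 mm tube is nipped.
- clamp_bar: Steel bar, 20 x 8 mm, 232 mm long, with ratchet teeth on one edge and the far jaw on its end; it slides through the housing, 45 mm above the bench. A light brake (6 N) keeps it where the last squeeze left it, but cannot hold the tube. Do not push or grip bar or far jaw. Axes as the board's.
- clamp_trigger: Orange trigger, 84 mm long, 14 mm thick, 26 mm tall, beside the handle. Squeezed, it turns 0.2 rad about an upright pin at this origin (grip point 20 mm to -y, towards the handle) to its stop; a spring (4 to 6 N at the grip) returns it in about 0.3 s. A 20 N squeeze presses the tube with about 20 N, a 40 N squeeze with about 45 N. Once the jaws hold the tube it stalls short of its stop.
- trigger_grip (a point): Middle of the orange trigger where fingers bear, 45 mm above the bench (trigger spans 32 to 58 mm). Its outer face is 7 mm to +y of this point.
- handle_grip (a point): Middle of the fixed black handle opposite the trigger's grip point, 45 mm above the bench; handle 88 mm long along x, 24 mm thick along y, 28 mm tall. Handle and trigger together measure about 61 mm over their outer faces along y at rest, 41 mm at the stop. Housing, handle and bar float together up to 20 mm along y either way on a rail (0.8 N drag), so a squeeze centres itself.
- offcut_tray: Grey folded steel tray of offcuts, 248 x 403 x 27 mm, fixed on the bench; floor 2 mm thick, walls 24 mm high. Origin: centre of its underside; its long side runs along y.
- round_tube: Round steel tube offcut, 34 mm across, 75 mm tall, standing in the tray; not wanted. Origin: centre of its underside.
- flat_bar: Ground flat bar, 30 x 110 x 10 mm, lying in the tray; not wanted.
- dressing_stick: Dark square abrasive stick, 25 x 120 x 25 mm, lying in the tray; not wanted.
- round_bar: Round steel bar, 20 mm across, 125 mm long, lying in the tray; not wanted.
- hex_bolt: Large hexagon bolt, 71 mm long, lying in the tray; not wanted.

How it is judged (in metres and radians):
On the way, in this order (a step that is already met when the one before it is completed fails the run):
1. the square tube stands upright on the board between the jaw pads and has been let go (x of square_tube in the frame of near_pad between -0.016 and 0.016 m and y of square_tube in the frame of near_pad above 0.012 m and y of square_tube in the frame of far_pad below -0.012 m and height (world z) of square_tube between 0.012 and 0.024 m and angle between square_tube's own z axis and vertical below 0.1 rad and contact force between the fingers and square_tube below 0.2 N and linear speed of square_tube below 0.03 m/s), for 0.2 s.
2. both jaws have closed on the tube (contact force between square_tube and near_pad above 3 N and contact force between square_tube and far_pad above 3 N), for 0.1 s.
At the end, for the whole second after the job is handed in: The tube stands upright on the board (tilt under 0.1 rad) within 16 mm of the pads' middle, square to the jaws within 0.12 rad, at rest and untouched by the fingers; each pad presses it with more than 10 N; the fingers still press the trigger (over 3 N); the other offcuts lie in the tray (x of square_tube in the frame of near_pad between -0.016 and 0.016 m and y of square_tube in the frame of near_pad above 0.012 m and y of square_tube in the frame of far_pad below -0.012 m and height (world z) of square_tube between 0.012 and 0.024 m and angle between square_tube's own z axis and vertical below 0.1 rad and contact force between square_tube and near_pad above 10 N and contact force between square_tube and far_pad above 10 N and contact force between the fingers and clamp_trigger above 3 N and contact force between the fingers and square_tube below 0.5 N and linear speed of square_tube below 0.02 m/s and (angle between the x axis of square_tube and the x axis of near_pad, either way round below 0.12 rad or angle between the y axis of square_tube and the x axis of near_pad, either way round below 0.12 rad) and height (world z) of each of round_tube, flat_bar, dressing_stick, round_bar, hex_bolt below 0.03 m and horizontal distance between each of round_tube, flat_bar, dressing_stick, round_bar, hex_bolt and offcut_tray below 0.24 m); the arm keeps its last pose, push and grip.
It fails at once if the tube is crushed: a jaw presses it with more than 75 N (contact force between square_tube and near_pad above 75 N or contact force between square_tube and far_pad above 75 N).
It fails at once if the robot pushes the clamp's bar or far jaw directly (over 4 N) (contact force between any of the fingers, the arm and clamp_bar above 4 N).
It fails at once if another offcut is lifted out of the tray (height (world z) of any of round_tube, flat_bar, dressing_stick, round_bar, hex_bolt above 0.05 m).
It also fails if it takes over 61 s, if anything falls off the work surface, if the arm or the gripper's body presses on something with over 40 N, if the wrist force passes 120 N, or if a joint passes its speed limit or range.

## Working session

There is one attempt and no reset: what is moved stays moved. The work goes in short steps, each a Python script; the robot and the scene stay as the last script left them, time stands still between calls to the robot, and variables do not carry over. Pictures are saved under pics/ and viewed, at most 10 in all, crops included, and the job is handed in when it is done.

```bash
mkdir -p pics; ls
cat > h.py <<'E'
import cv2, numpy as np
from plant import robot
def cal(n):
    c=robot.get_calibration(n); f=192/np.tan(np.radians(c["vertical_fov"])/2)
    K=np.array([[f,0,c["cx"]],[0,f,c["cy"]],[0,0,1]]); R=cv2.Rodrigues(np.array(c["rvec"],float))[0]
    return K,R,np.array(c["tvec"],float).ravel(), c
def ray(n,uv,z):
    K,R,t,c=cal(n); o=-R.T@t; d=R.T@np.linalg.inv(K)@np.array([uv[0],uv[1],1.]); return o+d*(z-o[2])/d[2]
def proj(n,p):
    K,R,t,c=cal(n); q=K@(R@np.array(p,float)+t); return q[:2]/q[2]
E
python3 - <<'E'
from h import *
for n in ("scene","top"):
    im=robot.grab_frame(n); cv2.imwrite(f"pics/{n}0.png",im)
    K,R,t,c=cal(n); print(n,c,-R.T@t)
a=cv2.resize(cv2.imread("pics/top0.png"),(800,600),interpolation=cv2.INTER_CUBIC); cv2.imwrite("pics/top0b.png",a)
a=cv2.resize(cv2.imread("pics/scene0.png"),(800,600),interpolation=cv2.INTER_CUBIC); cv2.imwrite("pics/scene0b.png",a)
print(robot.observe())
E
```

```text
pics
scene {'vertical_fov': 46.048122839016514, 'cx': 257.9066608809482, 'cy': 189.00070686587736, 'rvec': array([ 1.97465035, -0.61048055,  0.36390187]), 'tvec': array([-0.41494298,  0.19503541,  1.12292943])} [-0.16323614 -0.98710657  0.68568329]
top {'vertical_fov': 54.74816134195333, 'cx': 255.11634616893411, 'cy': 193.04583001593292, 'rvec': array([ 2.1960183 , -2.21209089,  0.0612669 ]), 'tvec': array([0.0337056 , 0.51017744, 1.15419678])} [0.4583328  0.04280872 1.17545129]
{'time': 0.1, 'q': array([5.36460148e+01, 5.99644262e+00, 5.53057380e+00, 8.96061055e+01,
       1.53261037e-03, 7.75277272e+01]), 'qvel': array([ 0.02746164, -0.18886518,  0.11531802, -0.02164211, -0.02690017,
        0.04600233]), 'joint_torque': array([ 7.08803724e-03, -5.58207107e+01,  5.04719102e+01,  1.31014193e-02,
       -2.34822264e-04,  1.10444057e-05]), 'tool_pos': array([0.24274815, 0.54845391, 0.30317827]), 'tcp_rot': array([-1.79930055e+02, -1.70405175e-02,  1.56118276e+02]), 'ft_force': array([-0.55982919,  0.30991371, -0.24365753]), 'torque': array([-0.01761318, -0.01232867, -0.02446155]), 'gripper_force': 0.0, 'gripper_width': 0.08542044607021876}
```

View pics/top0b.png

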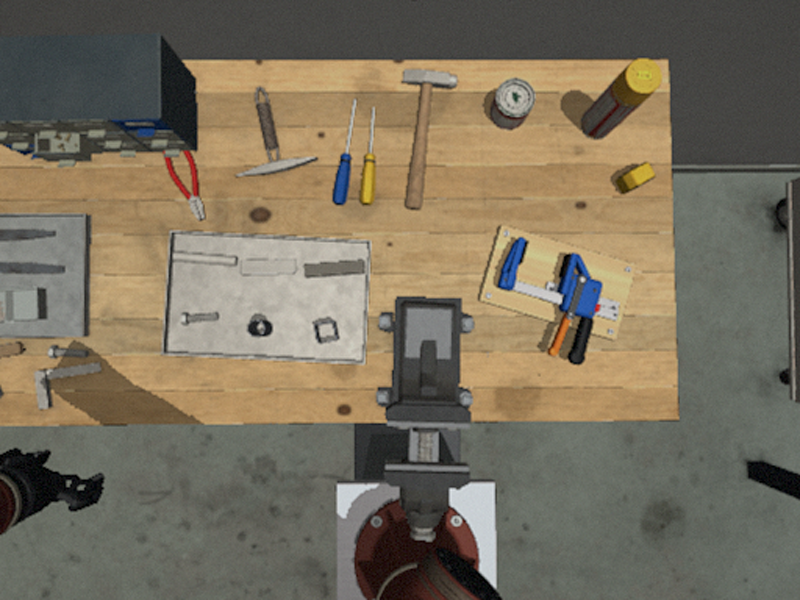

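View pics/scene0b.png

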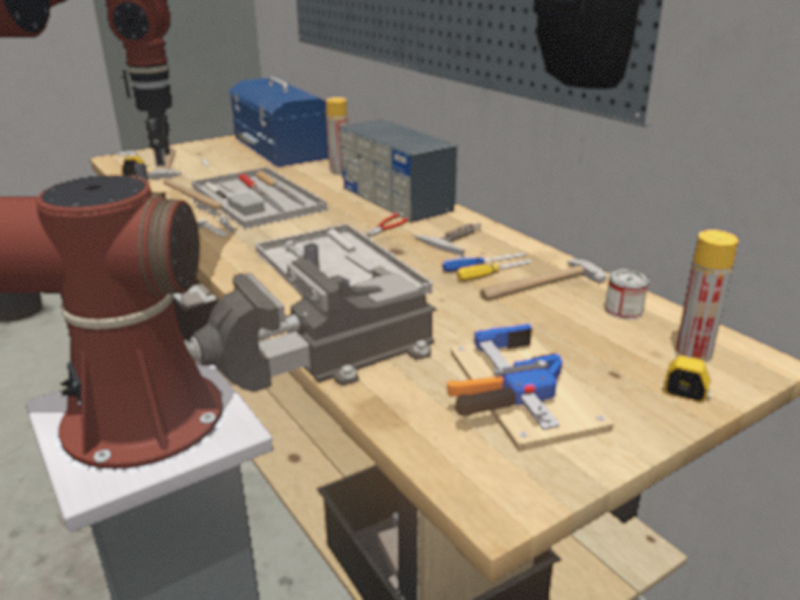

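The top view shows the tray (175–370, 235–360 in the doubled-up 800 px image), the square tube at about (326,330), the clamp board at about (558,285), the orange trigger at (560,335) and the handle at (580,340). A vise stands between them. Next I'll enlarge the tube and clamp.

Run:
```python
from h import *
im=cv2.imread("pics/top0.png"); s=cv2.imread("pics/scene0.png")
a=im[140:240,300:412]; b=im[190:235,185:240]
A=cv2.resize(a,None,fx=4,fy=4,interpolation=cv2.INTER_CUBIC); B=cv2.resize(b,None,fx=6,fy=6,interpolation=cv2.INTER_CUBIC)
o=np.zeros((600,790,3),np.uint8); o[:400,:448]=A; o[:270,450:780]=B
cv2.imwrite("pics/crop1.png",o)
hsv=cv2.cvtColor(im,cv2.COLOR_BGR2HSV)
# tube: dark pixels round it
x0,y0=195,197; g=cv2.cvtColor(im,cv2.COLOR_BGR2GRAY)[y0:228,x0:225]
m=(g<110).astype(np.uint8)
cs,_=cv2.findContours(m,cv2.RETR_EXTERNAL,cv2.CHAIN_APPROX_NONE); c=max(cs,key=cv2.contourArea)
print("tube",cv2.minAreaRect(c+np.array([x0,y0])))
np.set_printoptions(precision=4,suppress=True,linewidth=150)
om=((hsv[...,0]>4)&(hsv[...,0]<13)&(hsv[...,1]>200)&(hsv[...,2]>130)).astype(np.uint8); om[:, :330]=0; om[:185]=0; om[:,400:]=0
pts=cv2.findNonZero(om); r=cv2.minAreaRect(pts); print("orange",len(pts),r); bp=cv2.boxPoints(r)
for p in bp: print(p,ray("top",p,.058))
bm=((hsv[...,0]>100)&(hsv[...,0]<125)&(hsv[...,1]>150)).astype(np.uint8); bm[:,:310]=0; bm[:145]=0
cs,_=cv2.findContours(bm,cv2.RETR_EXTERNAL,cv2.CHAIN_APPROX_NONE)
for c in cs:
    if cv2.contourArea(c)>30: print("blue",cv2.contourArea(c),cv2.minAreaRect(c))
```

```text
tube ((202.99998474121094, 212.49998474121094), (14.310836791992188, 4.9193501472473145), 63.43495178222656)
orange 22 ((358.82196044921875, 213.30824279785156), (3.6282756328582764, 18.96066665649414), 20.556045532226562)
[353.7946 221.548 ] [ 0.4202 -0.2664  0.058 ]
[360.4521 203.7945] [ 0.4736 -0.2876  0.058 ]
[363.8494 205.0685] [ 0.4696 -0.2978  0.058 ]
[357.1918 222.8219] [ 0.4163 -0.2766  0.058 ]
blue 471.0 ((370.63763427734375, 183.04129028320312), (26.34022331237793, 37.45100784301758), 16.699243545532227)
blue 240.5 ((327.1835021972656, 168.0550537109375), (9.578263282775879, 34.09861755371094), 16.699243545532227)
```

View pics/crop1.png

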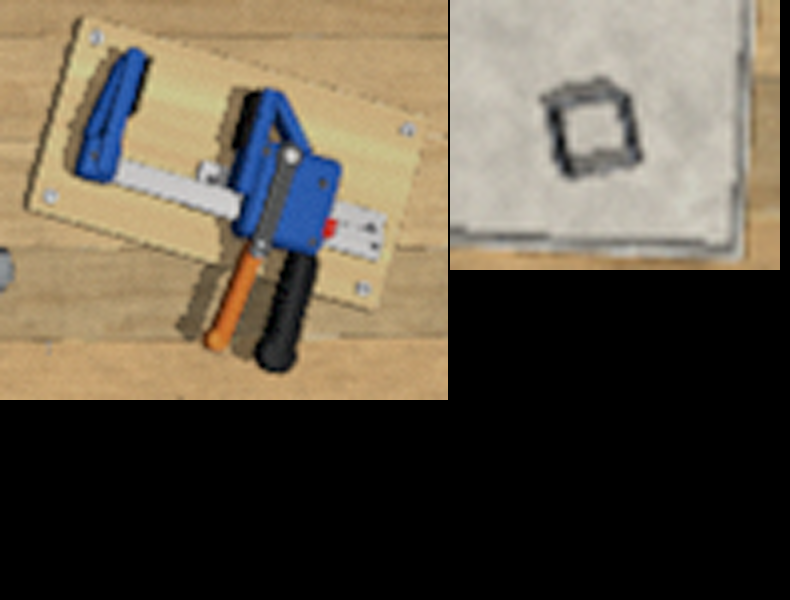

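The crop shows the board turned about 16°. The far pad's face is near (139,85) and the near pad's face near (238,120) in the crop at 4x, and the tube is turned about 16° at (592,130). Next I'll compute world coordinates and check them against the sizes given.

Run:
```python
from h import *
np.set_printoptions(precision=4,suppress=True,linewidth=150)
im=cv2.imread("pics/top0.png")
cr=lambda p:(300+(p[0]-1.5)/4,140+(p[1]-1.5)/4)
TL,TR,BR,BL=[ray("top",cr(p),.018) for p in((83,15),(425,117),(373,310),(28,208))]
print("board",TL,TR,BR,BL,[np.linalg.norm(a-b) for a,b in((TL,TR),(BL,BR),(TL,BL),(TR,BR))])
ey=((TL-TR)+(BL-BR))[:2]; ey/=np.linalg.norm(ey); ex=np.array([ey[1],-ey[0]]); O=((TL+TR+BR+BL)/4)[:2]
print("yaw of board",np.degrees(np.arctan2(ex[1],ex[0])),"O",O)
def B(p,z): q=ray("top",cr(p),z)[:2]-O; return np.array([q@ex,q@ey])
for n,p,z in [("farface tip",(150,55),.061),("farface root",(128,118),.061),("nearface tip",(243,92),.061),("nearface root",(232,150),.061),
 ("bar",(120,172),.05),("bar end",(384,240),.05),("bar near housing",(240,203),.05),("trig tip",(215,342),.058),("trig root",(256,258),.058),("handle tip",(277,355),.059),("handle root",(302,255),.059)]:
    print(n,B(p,z),ray("top",cr(p),z))
# tube
x0,y0=192,195; g=cv2.resize(cv2.cvtColor(im,cv2.COLOR_BGR2GRAY)[y0:230,x0:226],None,fx=8,fy=8,interpolation=cv2.INTER_CUBIC)
for th in (120,135,150):
    cs,_=cv2.findContours((g<th).astype(np.uint8),cv2.RETR_EXTERNAL,cv2.CHAIN_APPROX_NONE); c=max(cs,key=cv2.contourArea)
    (cx,cy),wh,a=cv2.minAreaRect(c); u=(x0+(cx-3.5)/8,y0+(cy-3.5)/8); print(th,u,np.array(wh)/8,a,ray("top",u,.0245))
```

```text
board [ 0.6652 -0.1767  0.018 ] [ 0.5829 -0.445   0.018 ] [ 0.4317 -0.4003  0.018 ] [ 0.5134 -0.1312  0.018 ] [np.float64(0.2807354690429168), np.float64(0.281243002927039), np.float64(0.15848814614559), np.float64(0.1577211766355464)]
yaw of board -16.976036073813493 O [ 0.5483 -0.2883]
farface tip [0.0548 0.0893] [ 0.6268 -0.2189  0.061 ]
farface root [0.0039 0.0921] [ 0.579  -0.2014  0.061 ]
nearface tip [0.0479 0.0139] [ 0.5982 -0.289   0.061 ]
nearface root [0.0031 0.0099] [ 0.5542 -0.2798  0.061 ]
bar [-0.0357  0.0846] [ 0.5389 -0.197   0.05  ]
bar end [-0.028 -0.123] [ 0.4856 -0.3978  0.05  ]
bar near housing [-0.0323 -0.0098] [ 0.5146 -0.2883  0.05  ]
trig tip [-0.1396 -0.0181] [ 0.4095 -0.2649  0.058 ]
trig root [-0.0699 -0.0306] [ 0.4725 -0.2972  0.058 ]
handle tip [-0.1358 -0.0654] [ 0.3994 -0.3112  0.059 ]
handle root [-0.0579 -0.0631] [ 0.4745 -0.3318  0.059 ]
120 (208.1660099029541, 210.76242065429688) [15.4099 14.7725] 78.40782928466797 [0.4559 0.1759 0.0245]
135 (208.1583480834961, 210.764799118042) [15.9634 15.0937] 78.83512115478516 [0.4559 0.1759 0.0245]
150 (208.13944625854492, 210.73152351379395) [16.4782 15.4116] 78.83512115478516 [0.456  0.176  0.0245]
```

```bash
cat >> h.py <<'E'
np.set_printoptions(precision=4,suppress=True,linewidth=150)
YB=-16.98; O=np.array([.5483,-.2883]); ex=np.array([np.cos(np.radians(YB)),np.sin(np.radians(YB))]); ey=np.array([-ex[1],ex[0]])
def W(x,y,z): return np.r_[O+x*ex+y*ey,z]
def st():
    o=robot.observe(); print({k:np.round(o[k],4) for k in("time","tool_pos","tcp_rot","ft_force","gripper_width","gripper_force")}); return o
E
python3 - <<'E'
from h import *
T=np.array([.4559,.1759]); r=[180,0,-166]
for p,a in((np.r_[T,.084],r),(W(.031,.051,.1),[180,0,73]),(W(-.103,-.047,.098),[180,0,163])): print(robot.ik(p,a))
robot.set_gripper(.072)
robot.move_pose(np.r_[T,.2],r)
print(robot.line_to(np.r_[T,.084],vel=.12,guard=10))
robot.set_gripper(.02); st()
robot.line_to(np.r_[T,.30],vel=.25)
robot.move_pose(W(.031,.051,.30),[180,0,73]); st()
ims=[cv2.resize(robot.grab_frame("top")[120:260,290:430],None,fx=2.8,fy=2.8,interpolation=cv2.INTER_CUBIC),cv2.resize(robot.grab_frame("scene")[110:310,220:420],(392,392),interpolation=cv2.INTER_CUBIC)]
cv2.imwrite("pics/hold.png",np.hstack(ims))
E
```

```text
[  5.7183  -8.9463 -32.2407  66.7056   0.      -8.2817]
[-34.3788  16.8854  -3.5394  69.5752   0.      72.6212]
[-48.9328  -2.0106 -24.2025  67.8081   0.     -31.9328]
False
{'time': np.float64(3.525), 'tool_pos': array([0.4566, 0.176 , 0.0849]), 'tcp_rot': array([-179.9953,    0.0939, -165.9976]), 'ft_force': array([-0.1423, -0.3306,  5.8155]), 'gripper_width': np.float64(0.0395), 'gripper_force': np.float64(59.8252)}
{'time': np.float64(6.175), 'tool_pos': array([ 0.5929, -0.2476,  0.2999]), 'tcp_rot': array([-179.9856,   -0.0168,   73.1138]), 'ft_force': array([-0.1368, -0.249 , -1.0967]), 'gripper_width': np.float64(0.0395), 'gripper_force': np.float64(59.3227)}
```

View pics/hold.png

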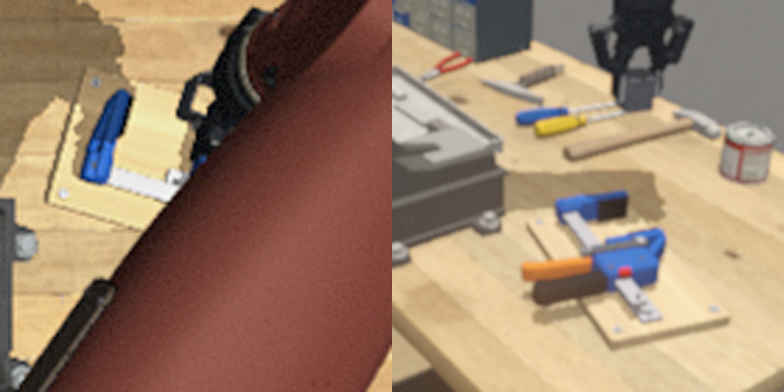

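The tube is held (width 39.5 mm). In the scene view the far pad spans about u 324–340 in the full frame. I'll check my pad estimate against that before lowering.

Run:
```python
from h import *
for x in(.008,.031,.054): print(x,[proj("scene",W(x,.09,z)) for z in(.025,.061)])
im=robot.grab_frame("scene")
c=im[198:236,295:350]; g=c.max(2)
m=(g<50).astype(np.uint8); m[22:]=0
ys,xs=np.nonzero(m); print(xs.min()+295,xs.max()+296,ys.min()+198,ys.max()+199)
for v in range(205,224,3): print(v,im[v,310:346].max(1))
```

```text
0.008 [array([323.5393, 224.2137]), array([324.3389, 212.9655])]
0.031 [array([331.1326, 222.8843]), array([332.0295, 211.6726])]
0.054 [array([338.654 , 221.5674]), array([339.6462, 210.3921])]
334 339 212 220
205 [163 160 158 160 160 160 159 158 161 161 162 160 162 159 160 159 159 156 154 157 157 156 158 159 160 159 157 153 155 160 163 165 160 160 159 158]
208 [167 167 166 165 162 157 152 153 152 149 145 143 141 137 139 137 135 130 129 128 131 135 138 142 143 143 144 142 140 132 136 154 155 154 149 147]
211 [195 199 202 204 206 211 212 211 207 201 193 183 174 158 142 129 127 122 122 114 104  93  89  80  78  73  65  62  52  63 100 136 151 154 155 153]
214 [191 190 187 187 188 184 170 156 147 143 143 139 135 126 107  78  54  55  58  55  51  54  55  51  53  54  45  51  49  75 119 144 155 154 153 153]
217 [164 162 162 159 151 143 134 132 134 132 130 131 132 127 111  79  59  56  56  58  57  54  53  52  55  52  48  49  52  95 147 169 171 165 158 154]
220 [211 211 214 213 203 185 156 136 128 130 129 127 129 122 102  65  58  56  59  56  54  55  57  60  61  69  68  76  93 126 159 177 178 175 174 171]
223 [185 207 214 215 215 215 210 196 176 161 158 161 166 165 152 135 139 147 152 159 173 187 194 197 192 184 183 182 185 189 193 194 193 193 198 214]
```

The pad centre agrees (332.0 px measured, 331.5 predicted), so I'll place the tube.

Run:
```python
from h import *
robot.line_to(W(.032,.050,.118),vel=.15); st()
print(robot.line_to(W(.032,.050,.0985),vel=.03,guard=6)); o=st()
robot.set_gripper(.058); st()
p=np.array(o["tool_pos"]); p[2]=.28
robot.line_to(p,vel=.15)
robot.move_pose(W(-.103,-.047,.25),[180,0,163])
robot.set_gripper(.085); st()
im=[robot.grab_frame(n) for n in("top","scene")]
cv2.imwrite("pics/top2.png",im[0]); cv2.imwrite("pics/scene2.png",im[1])
cv2.imwrite("pics/placed.png",np.hstack([cv2.resize(im[0][120:260,290:430],(392,392),interpolation=cv2.INTER_CUBIC),cv2.resize(im[1][150:290,260:400],(392,392),interpolation=cv2.INTER_CUBIC)]))
```

```text
{'time': np.float64(7.6917), 'tool_pos': array([ 0.5941, -0.2502,  0.1192]), 'tcp_rot': array([179.9004,   0.0309,  73.0004]), 'ft_force': array([ 0.1853, -0.2304, -0.4998]), 'gripper_width': np.float64(0.0398), 'gripper_force': np.float64(59.337)}
True
{'time': np.float64(8.2417), 'tool_pos': array([ 0.5933, -0.2497,  0.1012]), 'tcp_rot': array([-179.9721,   -0.009 ,   73.0006]), 'ft_force': array([0.0479, 0.083 , 5.6831]), 'gripper_width': np.float64(0.0395), 'gripper_force': np.float64(60.1024)}
{'time': np.float64(8.5583), 'tool_pos': array([ 0.5928, -0.2494,  0.1002]), 'tcp_rot': array([-179.8805,   -0.037 ,   72.9996]), 'ft_force': array([-0.2942, -0.2188,  0.0154]), 'gripper_width': np.float64(0.0582), 'gripper_force': np.float64(0.0)}
{'time': np.float64(11.8917), 'tool_pos': array([ 0.4362, -0.3031,  0.25  ]), 'tcp_rot': array([179.9971,   0.0025, 162.9998]), 'ft_force': array([ 0.5407,  0.6617, -0.7448]), 'gripper_width': np.float64(0.0854), 'gripper_force': np.float64(0.0)}
```

View pics/placed.png

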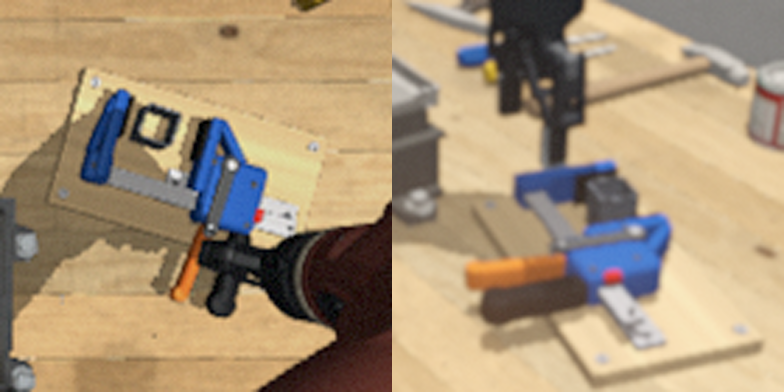

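The tube stands squarely between the jaws and the clamp is undisturbed. I'll lower over the handle and trigger and make the first two squeezes.

Run:
```python
from h import *
print(robot.line_to(W(-.103,-.047,.095),vel=.12,guard=8)); st()
for w in (.064,.058,.052,.047,.0435):
    robot.set_gripper(w); o=robot.observe(); print(w,round(o["time"],2),o["gripper_width"],o["gripper_force"],o["ft_force"])
cv2.imwrite("pics/s1.png",robot.grab_frame("top")); 
robot.set_gripper(.07); robot.pause(.3); st()
for w in (.058,.05,.0415):
    robot.set_gripper(w); o=robot.observe(); print(w,round(o["time"],2),o["gripper_width"],o["gripper_force"],o["ft_force"])
im=[robot.grab_frame(n) for n in("top","scene")]
cv2.imwrite("pics/sq2.png",np.hstack([cv2.resize(im[0][120:260,290:430],(392,392),interpolation=cv2.INTER_CUBIC),cv2.resize(im[1][150:290,260:400],(392,392),interpolation=cv2.INTER_CUBIC)]))
robot.set_gripper(.07); st()
```

```text
False
{'time': np.float64(13.4333), 'tool_pos': array([ 0.4364, -0.3036,  0.0958]), 'tcp_rot': array([-179.9589,    0.0623,  163.0015]), 'ft_force': array([ 0.066 ,  0.2489, -0.5489]), 'gripper_width': np.float64(0.085), 'gripper_force': np.float64(0.0)}
0.064 13.78 0.06399920889845184 0.0 [1.0675 0.8579 0.1591]
0.058 14.02 0.057841379448459074 6.83443458576221 [-1.2051  0.7383  6.2263]
0.052 14.25 0.0521604840401176 7.577650174498558 [-2.7656  0.1238  8.1399]
0.047 14.47 0.04709770966628116 9.285674840211868 [-4.0126  0.4047 11.7407]
0.0435 14.69 0.04371832000935253 9.673738387646154 [-4.0865  0.4673 12.8204]
{'time': np.float64(15.4167), 'tool_pos': array([ 0.4361, -0.3032,  0.095 ]), 'tcp_rot': array([-179.9974,   -0.0013,  163.0006]), 'ft_force': array([ 0.1351,  0.5303, -0.5044]), 'gripper_width': np.float64(0.0701), 'gripper_force': np.float64(0.0)}
0.058 15.69 0.05809651586715225 6.137192354653962 [-1.8701  0.4461  5.7532]
0.05 15.93 0.050056478702386074 4.4000230729579926 [-1.5945 -0.127   5.7136]
0.0415 16.18 0.04143058943689915 9.854960592929274 [-1.9811  0.4096 11.3388]
{'time': np.float64(16.675), 'tool_pos': array([ 0.436 , -0.3032,  0.0948]), 'tcp_rot': array([-179.9968,   -0.0201,  162.9981]), 'ft_force': array([0.2326, 0.6194, 0.2887]), 'gripper_width': np.float64(0.0703), 'gripper_force': np.float64(0.0)}
```

View pics/sq2.png

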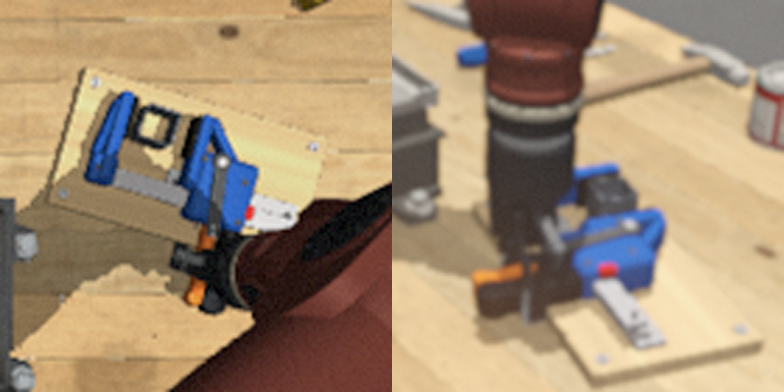

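The squeezes work: the gap has visibly shrunk and the tube still stands. From here I'll close in small steps and watch the force, so I stop at the nip.

Run:
```python
from h import *
done=False
for k in range(4):
    if k: robot.set_gripper(.07); robot.pause(.3)
    robot.set_gripper(.059); w=.059; log=[]
    while w>.0412:
        f=robot.observe()["gripper_force"]
        w-=.001 if f<12 else .0004
        robot.set_gripper(w); o=robot.observe(); f=o["gripper_force"]; log.append((round(o["gripper_width"]*1e3,1),round(f,1)))
        if f>22: done=True; break
    print(k+3,round(o["time"],2),[tuple(map(float,l)) for l in log])
    if done or o["time"]>42: break
robot.pause(.3); st()
im=[robot.grab_frame(n) for n in("top","scene")]
cv2.imwrite("pics/nip.png",np.hstack([cv2.resize(im[0][120:260,290:430],(392,392),interpolation=cv2.INTER_CUBIC),cv2.resize(im[1][150:290,260:400],(392,392),interpolation=cv2.INTER_CUBIC)]))
```

```text
3 20.85 [(58.0, 7.1), (57.0, 7.2), (56.2, 7.2), (55.3, 7.3), (54.3, 7.4), (53.3, 7.5), (51.9, 7.6), (51.3, 7.7), (50.2, 8.1), (48.9, 9.0), (48.2, 9.2), (46.9, 9.3), (46.0, 9.4), (45.2, 9.5), (44.3, 9.6), (42.8, 9.8), (42.1, 9.9), (41.2, 10.1)]
4 25.72 [(58.5, 7.0), (56.9, 7.2), (56.1, 7.2), (55.2, 7.3), (54.5, 7.4), (53.4, 7.5), (52.2, 7.6), (51.2, 7.7), (50.3, 8.1), (49.6, 9.0), (48.3, 9.2), (47.2, 9.4), (46.3, 9.5), (45.2, 9.6), (44.1, 9.7), (43.3, 9.9), (42.3, 10.0), (41.6, 10.1)]
5 30.8 [(58.1, 7.0), (57.3, 7.2), (56.1, 7.2), (55.2, 7.3), (54.1, 7.4), (53.5, 7.5), (52.6, 7.6), (51.4, 7.7), (50.2, 8.1), (49.2, 9.0), (48.3, 9.2), (47.4, 9.4), (46.5, 12.8), (45.5, 14.4), (45.6, 15.9), (45.3, 17.5), (44.5, 19.0), (44.4, 20.6), (43.9, 22.2)]
{'time': np.float64(31.1), 'tool_pos': array([ 0.4363, -0.3042,  0.0968]), 'tcp_rot': array([-179.8685,    0.0675,  162.9779]), 'ft_force': array([-7.0159,  0.3525, 15.2283]), 'gripper_width': np.float64(0.044), 'gripper_force': np.float64(22.1997)}
```

View pics/nip.png

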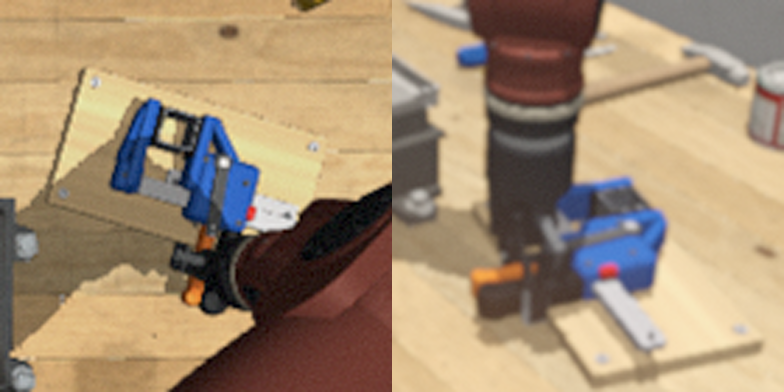

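Both jaws now close on the tube at about (180,128) in the left half, square and upright. I'll firm the squeeze to about 31 N and hold it there.

Run:
```python
from h import *
w=robot.observe()["gripper_width"]-.0005; n=0
w=min(w,.0435)
while n<14:
    robot.set_gripper(w); f=robot.observe()["gripper_force"]; n+=1
    print(round(w*1e3,1),round(float(f),1))
    if f>30: break
    w-=.0004
robot.pause(.5); a=st(); robot.pause(.5); b=st()
if 25<b["gripper_force"]<40: print(robot.job_done())
```

```text
43.4 23.1
43.0 24.4
42.6 26.0
42.2 27.6
41.8 29.0
41.4 30.9
{'time': np.float64(33.0), 'tool_pos': array([ 0.4363, -0.3044,  0.0971]), 'tcp_rot': array([-179.8457,    0.0749,  162.9639]), 'ft_force': array([-7.8031, -0.1851, 17.4387]), 'gripper_width': np.float64(0.0423), 'gripper_force': np.float64(30.8724)}
{'time': np.float64(33.5), 'tool_pos': array([ 0.4363, -0.3044,  0.0971]), 'tcp_rot': array([-179.8475,    0.0719,  162.96  ]), 'ft_force': array([-8.5805, -0.3669, 17.2845]), 'gripper_width': np.float64(0.0423), 'gripper_force': np.float64(30.8727)}
the job is handed in; nothing more can be done
None
```

The square tube stands upright and square on the board, nipped between both jaws after five squeezes, and I handed the job in at 33.5 s with the fingers holding the trigger at a steady 31 N; the jaw force on the tube itself was not measured, and the verdict was not shown.

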